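Centre-punch a sheet through a guide bush

ROBOT

A 6-joint arm with a two-finger parallel gripper is mounted at the origin on the work surface. World frame = base frame: x ahead of the robot, y to its left, z up, the work surface at z = 0. Lengths are in m, angles in rad, forces in N, time in s.
With the tool pointing down it reaches from about 0.325 to 0.9 m from the base axis. Payload 3.5 kg.
Tool frame: the origin (TCP) lies midway between the tips of the shut fingers; the grasp point (between the pads) lies behind it (env.tcp_to_grasp is the x of the grasp point in the tool frame, in m); x points along the fingers, z is the direction in which the jaws open and shut, and the axes are right-handed (so a half turn about x gives the same grasp; the last joint's range is limited). The gripper opens to 85 mm and grips with 20 to 120 N. Pads are 22 mm wide; open, the fingers measure 114 mm over their backs; the gripper's body (76 mm by 85 mm) begins 54 mm behind the grasp point. The pads swing forward as they close: fully open they stand 13 mm farther back than shut.
Start: joints at [-1.234, 0.276, -0.026, 1.268, 0, 1.467], TCP at [0.266, -0.566, 0.231] pointing down, gripper open.
Joint ranges: [-3.12, 3.12], [-0.85, 1.88], [-1.08, 1.24], [-1.95, 2.15], [-1.57, 1.53], [-3.14, 3.14]. Speed limits (rad/s): [2.57, 2.57, 3.14, 3.14, 3.14, 3.14].

INTERFACE

Orientations are given as a rotation vector (axis times angle).
In Python, from bench import env, vision gives the robot as it stands. The module is installed in compiled form; this text tells all that it offers.
- The arm moves only by the shell command python3 -m handwheel 'ROWS' [FORCE]. ROWS is JSON, one flat list of numbers, 5 for each row, row after row: the finger opening in mm, from 0 to 85.4, then the shift along the tool's x, y, z in mm, then the turn about the tool's x in degrees. In form: [hand, x, y, z, turn, hand, x, y, z, turn, ...]. A call has exactly 5 rows; each row is the pose to reach, as a shift and turn from the pose commanded when the call began, along the tool's axes at that moment; what a row does not reach only later rows make up. A row lasts 1/10 s, in which the tool goes at most 50 mm and 8.59 degrees, less where a joint would pass 70% of its speed; a pose out of reach is approached as far as the arm can. A call with a gripper value outside its range is refused whole. The fingers move at their own pace and stop on an object; FORCE is the grip in N (left out, the last holds). Time passes only in rows, so rows that repeat a pose let the fingers close, or fill a call up. It gives the time, the measured TCP pose, the force and the opening at its end, in the units of the state.
- env.get_state(): the state, without advancing time (a new reading comes with each control period).
- vision.capture(name): name is "scene" or "top" or "wrist"; returns a dict with "image" (480x640x3 uint8, blue, green, red), "fx", "fy", "cx", "cy" (pixels), "R" (3x3) and "t" (3): a world point X has camera coordinates R X + t; the wrist camera has in their place "tool_from_camera" (4x4, takes a point from camera to tool coordinates, whose origin is the TCP and whose axes are the tool frame's). Camera axes: x right, y down, z forward; pixel columns grow to the right and rows downward; lengths in m; the calibration is good to about 2 mm. A picture is of the moment at which its call begins: read the wrist's pose just before it. There is no depth.
- env.job_done(): hands the job in, once; it reports no verdict.
The state is a dict: "time_s": time; "qpos": joint angles; "qvel": joint speeds; "joint_torque": joint torques, N m; "tool_pos": TCP position; "orientation": TCP orientation; "wrist_force": force on the tool from outside, world axes, zero at the start; "torque": the same for the moment, N m; "opening": finger opening in m.
Only numpy, scipy, OpenCV 4.12 (cv2) and the standard library are available. Lean on these libraries where they do the work, as an engineer would, in place of code of your own. Each camera call takes 0.05 s, during which the arm holds its last target.

TASK

Take the automatic centre punch out of its wooden stand, put its nose into the empty guide hole of the strap that bridges the aluminium sheet, and press it straight down until its spring trips with a snap, then stop pressing and take it out again: press only as hard as the snap needs (about 14 N; more than 20 N dents the sheet). Trip it only in that hole. Put the punch back in its stand, fully seated and upright, and leave the mug, the screwdriver and the can where they are.

Things in the scene. Friction and masses are not known exactly. Their poses are not given: they have to be found in the camera images.
- punch_mid (a point): Automatic centre punch, upright round steel tool, 115 mm long, about 0.26 kg. Point on its axis 57.5 mm above the tip; z from tip to top. From the tip up: nose 7 mm in diameter, 34 mm long, ending in a 4 mm cone; lower barrel 16 mm in diameter, 25 mm long; collar 30 mm in diameter, 6 mm thick (underside 1.5 mm above this point); ribbed upper barrel 18 mm in diameter, 50 mm long
- punch_grip (a point): Where to grip the punch, best from above and firmly (60 N or more): on its axis, amid the 18 mm upper barrel, 32 mm above punch_mid, 24.5 mm above the collar's top and 25.5 mm below the top end
- tip (a point): The point of the punch's nose, on the tool's axis; it moves up into the barrel as the punch is pressed
- nose (a joint): How far the nose is pushed into the barrel, m: 0 at rest, 0.003 fully in. It holds out against the push until about 14 N; there the spring trips: the resistance falls by itself to below 8 N and the nose runs in past 0.002 (tripped). Pushed fully in, it is rigid. The nose comes out by itself when the punch is lifted
- guide_hole (a point): Centre of the mouth of the empty guide hole, 10.5 mm in diameter, slightly chamfered, at the top of a 6 mm thick steel strap (50 x 238 mm, long along this y), 54 mm above the bench; z up. A second hole 70 mm off along +y holds a standing fastener 36 mm tall. The sheet lies under the strap at an unmeasured depth, 7 to 27 mm below this point: find it by touch
- sheet (a joint): How far the aluminium sheet (185 mm square) under the strap is pressed into its rubber packing, m: 0 at rest; it gives about 1 mm per 10 N, so 1 to 1.5 mm when the punch trips. Five fasteners 34 mm tall stand near its two edges, 80 mm to either side of the strap
- stand_hole (a point): Centre of the mouth of the bore, z up, on top of the punch's fixed stand, a dark wooden block 75 mm square, 68 mm high. The bore goes right through, 22 mm in diameter, 3 mm chamfer. With the punch seated its collar lies on the block's top and punch_mid is 1.5 mm below this point
- mug: Bystander: white mug, 80 mm across, 95 mm high; origin under its centre
- driver: Bystander: screwdriver 200 mm long, lying on the bench; origin under its middle
- can: Bystander: aluminium can 66 mm across, 100 mm high; origin under its centre
Things that resemble listed ones, but are neither listed nor needed, are in the scene too. There is more than one size of the part that bears stand_hole; the job needs the larger.

How it is judged:
By the outcome, as a careful person would: the job done as asked, in the order asked, and still so for the second after the job is handed in, with the robot touching nothing.
It also fails if it takes over 50 s, if anything falls off the work surface, if the arm or the gripper's body presses on something with over 40 N, if the wrist force passes 120 N, or if a joint passes its speed limit or range.

## Working session

There is one attempt and no reset: what is moved stays moved. The work goes in short steps, Python scripts to look and compute and a shell command to move; the robot and the scene stay as the last step left them, time stands still between calls to the robot, and variables do not carry over. Pictures are saved under pics/ and viewed, and the job is handed in when it is done.

```bash
mkdir -p pics; python3 - <<'E'
from bench import env, vision
import cv2,numpy as np
s=env.get_state();print(s, env.tcp_to_grasp)
for n in("scene","top","wrist"):
    d=vision.capture(n);cv2.imwrite(f"pics/{n}0.png",d["image"])
    print(n,{k:np.round(v,4).tolist() for k,v in d.items() if k!="image"})
E
```

```text
{'time_s': 0.0, 'qpos': array([-1.23442962e+00,  2.77097040e-01, -2.78940234e-02,  1.26797953e+00,
        8.80059912e-07,  1.46739035e+00]), 'qvel': array([-0.00070493, -0.00070408, -0.0020509 , -0.00115196, -0.0019579 ,
       -0.00159191]), 'joint_torque': array([-3.36683534e-04, -4.45512271e+01,  2.95199221e+01,  1.65992783e-02,
       -1.09952186e-04, -5.17179089e-06]), 'tool_pos': array([ 0.26581413, -0.56480006,  0.23017582]), 'orientation': array([ 0.88078549,  1.38747358, -0.87857084]), 'wrist_force': array([ 0.63350925, -0.42776903, -0.26177927]), 'torque': array([-0.00323068, -0.03235944, -0.02155298]), 'opening': 0.08562316474343508} -0.0187
scene {'fx': 453.9532, 'fy': 453.9532, 'cx': 318.8628, 'cy': 233.8572, 'R': [[0.5838, 0.8116, -0.0219], [0.4152, -0.3217, -0.851], [-0.6977, 0.4877, -0.5248]], 't': [-0.2231, -0.204, 1.3744]}
top {'fx': 534.7006, 'fy': 534.7006, 'cx': 327.7036, 'cy': 237.2835, 'R': [[0.0848, -0.9964, -0.0053], [-0.9704, -0.0814, -0.2273], [0.226, 0.0245, -0.9738]], 't': [-0.151, 0.5591, 1.0058]}
wrist {'fx': 415.6135, 'fy': 415.6135, 'cx': 321.6027, 'cy': 237.0857, 'tool_from_camera': [[0.001, -0.3238, 0.9461, -0.1428], [-0.0005, -0.9461, -0.3238, 0.0829], [1.0, -0.0002, -0.0011, 0.0003], [0.0, 0.0, 0.0, 1.0]]}
```

View pics/scene0.png

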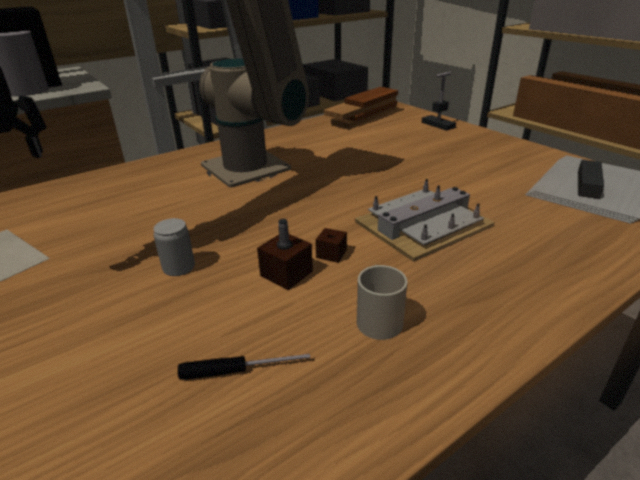

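View pics/top0.png

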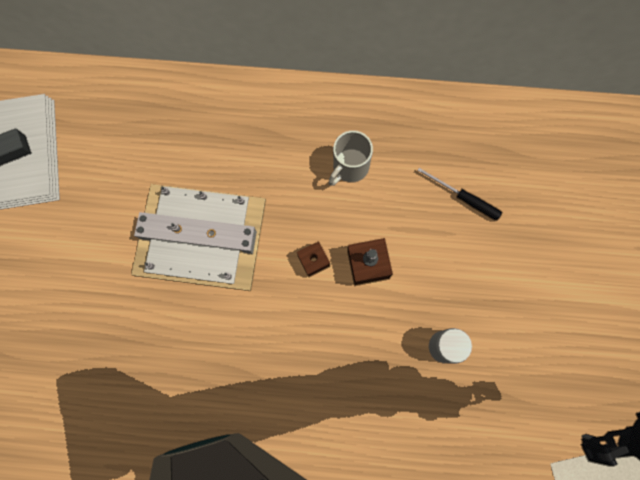

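View pics/wrist0.png

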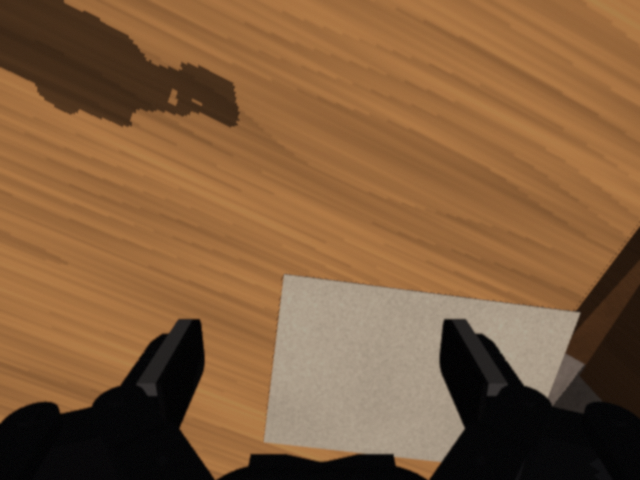

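The top view shows the larger dark block with the punch at about (370,261), and a smaller empty block at (313,259). The large one is the stand. The strap lies at (195,231), with the mug at (352,155), the driver at (458,195) and the can at (452,345). I'll enlarge the stand and strap to confirm.

```bash
python3 - <<'E'
import cv2,numpy as np
t=cv2.imread("pics/top0.png")
a=cv2.resize(t[175:300,120:410],None,fx=2.7,fy=2.7,interpolation=cv2.INTER_CUBIC)
s=cv2.imread("pics/scene0.png")
b=cv2.resize(s[170:290,250:500],None,fx=2.1,fy=2.1,interpolation=cv2.INTER_CUBIC)
o=np.zeros((a.shape[0]+b.shape[0],800,3),np.uint8);o[:a.shape[0],:a.shape[1]]=a;o[a.shape[0]:,:b.shape[1]]=b
cv2.imwrite("pics/crop1.png",np.clip(o*1.6,0,255).astype(np.uint8));print(o.shape)
E
```

```text
(590, 800, 3)
```

View pics/crop1.png

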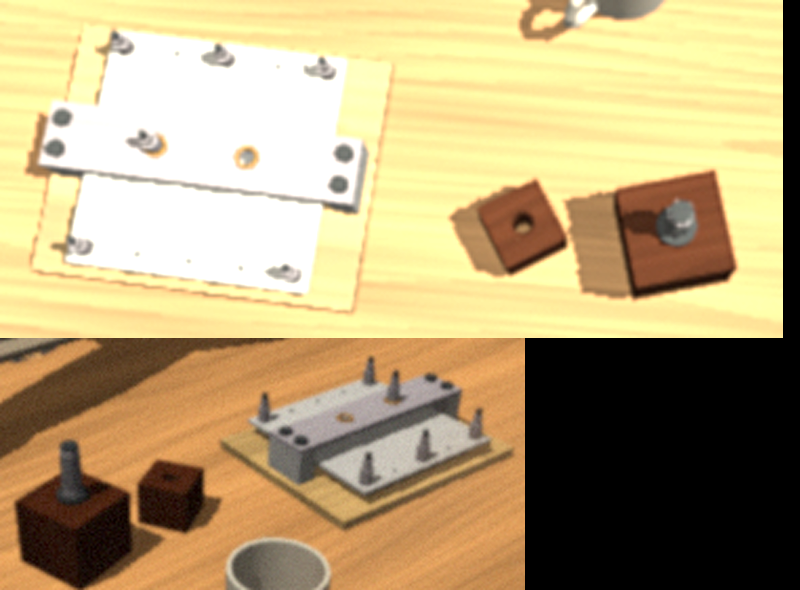

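The crop confirms the large block carries the punch. The empty guide hole is the brass ring at top px (211,233), and the other ring, with its standing fastener, is at (177,228). Next I'll compute positions.

```bash
cat > h.py <<'E'
from bench import env, vision
import cv2,numpy as np
from scipy.spatial.transform import Rotation as Ro
def pose(s):
    return Ro.from_rotvec(s["orientation"]).as_matrix(), np.array(s["tool_pos"])
def cam(name):
    s=env.get_state(); d=vision.capture(name)
    if name=="wrist":
        R,p=pose(s); T=np.array(d["tool_from_camera"])
        Rw=R@T[:3,:3]; c=R@T[:3,3]+p
    else:
        Rw=np.array(d["R"]).T; c=-Rw@np.array(d["t"])
    d["Rw"]=Rw;d["c"]=c
    return s,d
def ray(d,u,v):
    r=d["Rw"]@np.array([(u-d["cx"])/d["fx"],(v-d["cy"])/d["fy"],1]);return d["c"],r
def onplane(d,u,v,z):
    c,r=ray(d,u,v);return c+r*(z-c[2])/r[2]
def proj(d,X):
    q=d["Rw"].T@(np.array(X)-d["c"]);return np.array([d["fx"]*q[0]/q[2]+d["cx"],d["fy"]*q[1]/q[2]+d["cy"]])
def tri(a,b):
    A=np.zeros((3,3));B=np.zeros(3)
    for c,r in(a,b):
        r=r/np.linalg.norm(r);P=np.eye(3)-np.outer(r,r);A+=P;B+=P@c
    return np.linalg.solve(A,B)
E
python3 - <<'E'
from h import *
s,t=cam("top"); s2,sc=cam("scene")
R,p=pose(s);print("tool axes cols",R.round(3).tolist(),p.round(4))
hsv=cv2.cvtColor(t["image"],cv2.COLOR_BGR2HSV)
# brass ring
for img,n,d,box in((t["image"],"top",t,(140,215,245,255)),(sc["image"],"scene",sc,(370,190,480,250))):
    x0,y0,x1,y1=box
    h=cv2.cvtColor(img,cv2.COLOR_BGR2HSV)[y0:y1,x0:x1]
    m=((h[...,1]>70)&(h[...,0]>5)&(h[...,0]<30)).astype(np.uint8)
    k,l,st,ce=cv2.connectedComponentsWithStats(m)
    for i in range(1,k):
        if 8<st[i,4]<120: print(n,st[i].tolist(),(ce[i]+[x0,y0]).round(1),onplane(d,*(ce[i]+[x0,y0]),.054).round(4))
print("guide",onplane(t,211.1,233.1,.054))
# dark block
h=cv2.cvtColor(t["image"],cv2.COLOR_BGR2HSV)
sub=t["image"][225:300,335:405].astype(int)
for z,u,v in((.068,370.4,258.7),(.124,373,251.7)):print(onplane(t,u,v,z).round(4))
# scene: punch top at (250+68/2.1,170+(445-338)/2.1)
print(onplane(sc,250+69/2.1,170+(444-338)/2.1,.124).round(4),onplane(sc,250+70/2.1,170+(493-338)/2.1,.074).round(4))
E
```

```text
tool axes cols [[-0.001, 0.905, 0.426], [0.002, 0.426, -0.905], [-1.0, 0.0, -0.002]] [ 0.2659 -0.565   0.2304]
top [34, 10, 8, 8, 26] [178.6 229.3] [0.5634 0.2    0.054 ]
top [67, 14, 9, 9, 44] [210.9 232.6] [0.562  0.1335 0.054 ]
top [99, 36, 6, 4, 19] [241.4 252.8] [0.5258 0.0668 0.054 ]
scene [58, 0, 9, 3, 17] [432.7 190.6] [0.5308 0.2307 0.054 ]
scene [63, 9, 8, 3, 16] [436.5 199.9] [0.569  0.2014 0.054 ]
scene [40, 16, 9, 4, 26] [414.  207.6] [0.5635 0.1337 0.054 ]
guide [0.56105538 0.13304003 0.054     ]
[ 0.5327 -0.1911  0.068 ]
[ 0.5354 -0.1918  0.124 ]
[ 0.5378 -0.1909  0.124 ] [ 0.5384 -0.1939  0.074 ]
```

Guide hole is about (0.563, 0.134) and the stand about (0.537, -0.192). I'll turn the jaws to open along x (turn of -65° in total) and hover over the stand for a close look.

```bash
cat >> h.py <<'E'
def go(target,az=90.,R=None,p=None):
    s=env.get_state();R,p=pose(s)
    dl=R.T@(np.array(target)-p)*1000
    a=np.radians(az);d=np.array([np.cos(a),np.sin(a),0]);l=R.T@d
    print("t",round(s["time_s"],2),"pos",p.round(4),"shift mm",dl.round(1),"turn",np.degrees(np.arctan2(l[2],l[1])).round(2),"F",np.round(s["wrist_force"],1),"open",round(s["opening"]*1000,1),"xaxis",R[:,0].round(4))
E
python3 -m handwheel '[85,0,40,-22,-8,85,0,80,-44,-16,85,0,120,-66,-24,85,0,160,-88,-32,85,0,200,-110,-40]'
python3 -c "
from h import *
go([.537,-.192,.21])"
```

```text
time_s: 0.75
tool_pos: [0.4009, -0.3793, 0.2313]
orientation: [0.335, 1.544, -0.335]
wrist_force: [-0.0, -0.0, -0.2]
opening: 0.0853
t 0.75 pos [ 0.4009 -0.3793  0.2313] shift mm [ 21.3 226.9  46.1] turn -24.5 F [-0.  -0.  -0.2] open 85.3 xaxis [ 2.e-04 -1.e-04 -1.e+00]
```

```bash
python3 -m handwheel '[85,0,46,9,-5,85,0,92,18,-10,85,5,138,28,-15,85,13,184,37,-20,85,21,227,46,-24.5]'
python3 - <<'E'
from h import *
go([.537,-.192,.21])
s,d=cam("wrist");cv2.imwrite("pics/w1.png",d["image"])
for X in([.537,-.192,.068],[.537,-.192,.124]):print(proj(d,X).round(1))
E
```

```text
time_s: 1.25
tool_pos: [0.5382, -0.1922, 0.2103]
orientation: [0.001, 1.57, -0.001]
wrist_force: [0.2, -0.2, -1.0]
opening: 0.0851
t 1.25 pos [ 0.5382 -0.1922  0.2103] shift mm [ 0.3  0.2 -1.2] turn -0.08 F [ 0.2 -0.2 -1. ] open 85.1 xaxis [ 7.e-04 -3.e-04 -1.e+00]
[320.5 217.7]
[320.3 244.3]
```

View pics/w1.png

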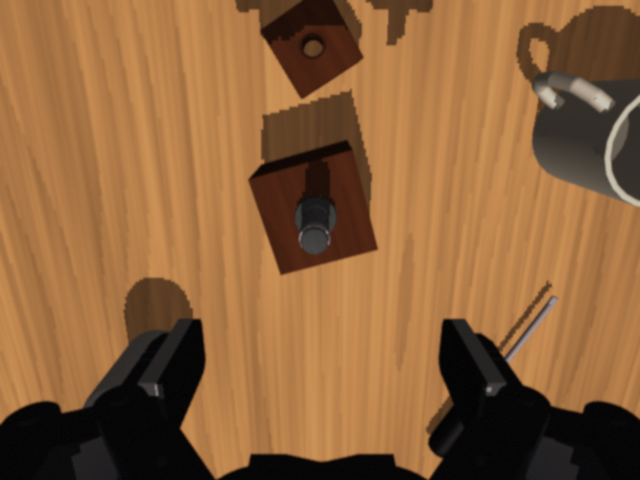

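```bash
python3 - <<'E'
import cv2,numpy as np
i=cv2.imread("pics/w1.png")[130:290,235:395]
o=cv2.resize(i,None,fx=3.75,fy=3.75,interpolation=cv2.INTER_CUBIC);cv2.imwrite("pics/w1c.png",np.clip(o*2.,0,255).astype(np.uint8))
E
```

```text
(no output)
```

View pics/w1c.png

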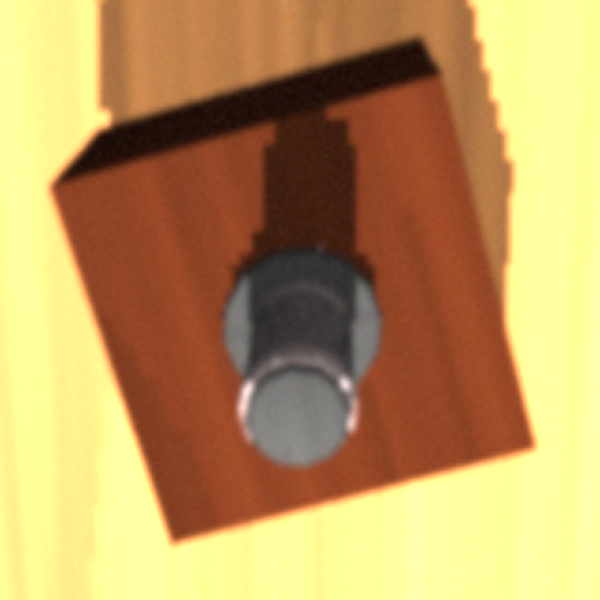

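```bash
python3 - <<'E'
from h import *
s,d=cam("wrist")
f=lambda x,y:(x/3.75+235-.4,y/3.75+130-.4)
P=[np.array(onplane(d,*f(*c),.068)) for c in((53,186),(440,75),(534,447),(173,542))]
print([p.round(4) for p in P],[np.linalg.norm(P[i]-P[i-1]).round(4) for i in range(4)])
L=np.column_stack([(P[2]-P[0])[:2],-(P[3]-P[1])[:2]]);k=np.linalg.solve(L,(P[1]-P[0])[:2]);print("blk",(P[0]+k[0]*(P[2]-P[0])).round(4))
print("top",onplane(d,*f(299,410),.124).round(4),"collar",onplane(d,*f(301.5,328),.074).round(4))
E
```

```text
[array([ 0.4901, -0.1583,  0.068 ]), array([ 0.5606, -0.1378,  0.068 ]), array([ 0.5808, -0.2088,  0.068 ]), array([ 0.5103, -0.2292,  0.068 ])] [np.float64(0.0737), np.float64(0.0734), np.float64(0.0738), np.float64(0.0734)]
blk [ 0.5354 -0.1835  0.068 ]
top [ 0.5361 -0.1824  0.124 ] collar [ 0.5358 -0.1834  0.074 ]
```

```bash
python3 - <<'E'
from h import *
go([.536,-.19,.21])
s,d=cam("wrist");go([.536,-.19,.21])
o=cv2.imread("pics/w1.png");print(cv2.phaseCorrelate(np.float32(o[100:300].mean(2)),np.float32(d["image"][100:300].mean(2))))
cv2.imwrite("pics/w2.png",d["image"])
for X in([.537,-.192,.068],[.537,-.192,.124]):print(proj(d,X).round(1))
print(d["c"],d["Rw"].round(3).tolist())
E
```

```text
t 1.35 pos [ 0.5388 -0.1897  0.209 ] shift mm [-1.  -0.3 -2.8] turn 0.12 F [-0.  -0.6 -0.2] open 84.9 xaxis [-8.0e-04  2.4e-03 -1.0e+00]
t 1.4 pos [ 0.5378 -0.1917  0.2094] shift mm [-0.5  1.7 -1.8] turn -0.06 F [-0.2  0.1  0.7] open 85.0 xaxis [-1.5e-03  7.0e-04 -1.0e+00]
((-0.05042702615122607, 5.439195963728025), 0.7193700882196427)
[320.1 222.2]
[319.6 249.6]
[ 0.53836843 -0.10708977  0.35197587] [[1.0, 0.002, -0.001], [0.002, -0.947, -0.321], [-0.001, 0.321, -0.947]]
```

```bash
cat >> h.py <<'E'
def camavg(n=4):
    from scipy.spatial.transform import Rotation as Q
    S=[];im=[]
    for i in range(n):
        s,d=cam("wrist");S.append(s);im.append(d["image"].astype(float))
    p=np.mean([s["tool_pos"] for s in S],0);R=Q.from_rotvec([s["orientation"] for s in S]).mean().as_matrix()
    T=np.array(d["tool_from_camera"]);d["Rw"]=R@T[:3,:3];d["c"]=R@T[:3,3]+p
    d["image"]=np.mean(im,0).astype(np.uint8)
    print("t",S[-1]["time_s"],"avg pos",p.round(4),"spread",np.std([s["tool_pos"] for s in S],0).round(4),"imgdiff",np.abs(im[0]-im[-1]).mean().round(2),"x",R[:,0].round(4),"y",R[:,1].round(4))
    return p,R,d
E
python3 - <<'E'
from h import *
p,R,d=camavg(4)
o=cv2.imread("pics/w1.png");(dx,dy),_=cv2.phaseCorrelate(np.float32(o[100:300].mean(2)),np.float32(d["image"][100:300].mean(2)));print(dx,dy)
cv2.imwrite("pics/w3.png",d["image"])
f=lambda x,y:(x/3.75+235-.4+dx,y/3.75+130-.4+dy)
P=[np.array(onplane(d,*f(*c),.068)) for c in((53,186),(440,75),(534,447),(173,542))]
print([np.linalg.norm(P[i]-P[i-1]).round(4) for i in range(4)])
L=np.column_stack([(P[2]-P[0])[:2],-(P[3]-P[1])[:2]]);k=np.linalg.solve(L,(P[1]-P[0])[:2]);print("blk",(P[0]+k[0]*(P[2]-P[0])).round(4))
print("top",onplane(d,*f(299,410),.124).round(4),"collar",onplane(d,*f(301.5,328),.074).round(4))
i=d["image"][130:290,235:395]
o=cv2.resize(i,None,fx=3.75,fy=3.75,interpolation=cv2.INTER_CUBIC);cv2.imwrite("pics/w3c.png",np.clip(o*2.,0,255).astype(np.uint8))
E
```

```text
t 1.55 avg pos [ 0.5372 -0.1934  0.21  ] spread [0.0003 0.0011 0.0004] imgdiff 3.69 x [-9.e-04  0.e+00 -1.e+00] y [ 0.004  1.    -0.   ]
1.3706934503259731 -0.36054644847513373
[np.float64(0.0742), np.float64(0.0736), np.float64(0.0742), np.float64(0.0738)]
blk [ 0.5325 -0.1907  0.068 ]
top [ 0.5332 -0.1894  0.124 ] collar [ 0.5329 -0.1906  0.074 ]
```

View pics/w3c.png

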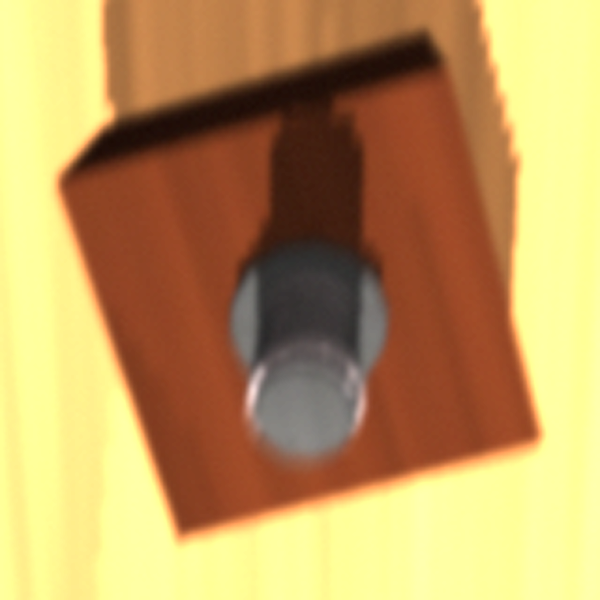

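The arm is still swinging after the fast move, because the average picture is blurred. I'll let it settle and measure again.

```bash
python3 -m handwheel '[85,0,0,0,0,85,0,0,0,0,85,0,0,0,0,85,0,0,0,0,85,0,0,0,0]'
python3 - <<'E'
from h import *
p,R,d=camavg(4)
cv2.imwrite("pics/w4.png",d["image"])
i=d["image"][130:290,235:395]
o=cv2.resize(i,None,fx=3.75,fy=3.75,interpolation=cv2.INTER_CUBIC);cv2.imwrite("pics/w4c.png",np.clip(o*2.,0,255).astype(np.uint8))
np.savez("w4.npz",Rw=d["Rw"],c=d["c"])
E
```

```text
time_s: 2.1
tool_pos: [0.5371, -0.1943, 0.2104]
orientation: [0.004, 1.571, -0.004]
wrist_force: [0.1, -0.5, 0.1]
opening: 0.0848
t 2.25 avg pos [ 0.5372 -0.1942  0.2103] spread [0.     0.0001 0.    ] imgdiff 0.92 x [ 1.e-04 -0.e+00 -1.e+00] y [ 0.0054  1.     -0.    ]
```

View pics/w4c.png

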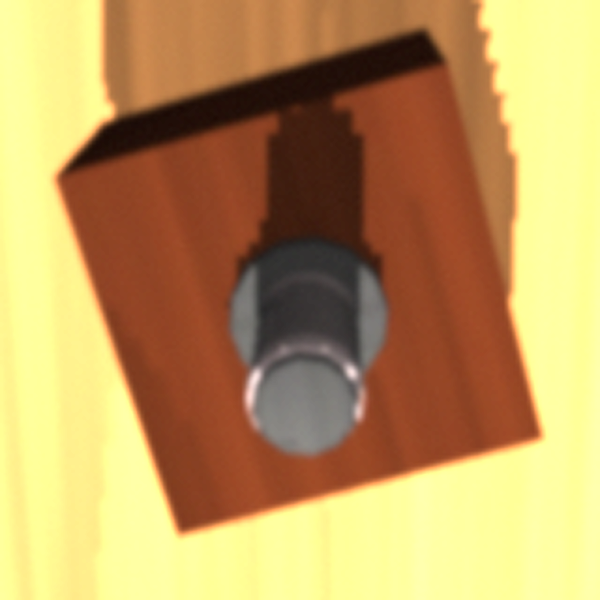

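```bash
python3 - <<'E'
from h import *
s,d=cam("wrist");z=np.load("w4.npz");d["Rw"]=z["Rw"];d["c"]=z["c"]
f=lambda x,y:(x/3.75+235-.37,y/3.75+130-.37)
P=[np.array(onplane(d,*f(*c),.068)) for c in((57,177),(444,64),(542,437),(180,533))]
print([np.linalg.norm(P[i]-P[i-1]).round(4) for i in range(4)])
L=np.column_stack([(P[2]-P[0])[:2],-(P[3]-P[1])[:2]]);k=np.linalg.solve(L,(P[1]-P[0])[:2]);print("blk",(P[0]+k[0]*(P[2]-P[0])).round(4))
print("top",onplane(d,*f(306,399),.124).round(4),"collar",onplane(d,*f(309,314),.074).round(4))
go([.5325,-.190,.0798])
E
```

```text
[np.float64(0.0742), np.float64(0.0737), np.float64(0.0744), np.float64(0.074)]
blk [ 0.5327 -0.1899  0.068 ]
top [ 0.5335 -0.1887  0.124 ] collar [ 0.5334 -0.189   0.074 ]
t 2.35 pos [ 0.5372 -0.194   0.2103] shift mm [130.5   4.   -4.8] turn -0.3 F [-0.7 -0.3  0.5] open 84.8 xaxis [ 0. -0. -1.]
```

The settled view puts the punch axis at (0.533,-0.189), with block centre and collar agreeing within 1 mm. Next I'll descend and grip.

```bash
python3 -m handwheel '[85,30,3,-2,-0.3,85,60,5,-3.8,-0.3,85,90,5,-3.8,-0.3,85,115,5,-3.8,-0.3,85,129,5,-3.8,-0.3]' 80
python3 -m handwheel '[85,129,0,0,0,85,0,0,0,0,85,0,0,0,0,85,0,0,0,0,85,0,0,0,0]' --help 2>/dev/null | head -0; python3 - <<'E'
from h import *
go([.5333,-.189,.081])
E
```

```text
time_s: 2.85
tool_pos: [0.5319, -0.1882, 0.079]
orientation: [0.001, 1.574, 0.001]
wrist_force: [-0.7, 0.8, 0.6]
opening: 0.085
t 2.85 pos [ 0.5319 -0.1882  0.079 ] shift mm [-2.  -0.8  1.4] turn 0.01 F [-0.7  0.8  0.6] open 85.0 xaxis [-0.0033  0.0016 -1.    ]
```

That stray second command was a mistake of mine. The clock shows it was refused, so nothing moved. I'll settle and look before closing.

```bash
python3 -m handwheel '[85,0,0,0,0,85,0,0,0,0,85,0,0,0,0,85,0,0,0,0,85,0,0,0,0]'
python3 - <<'E'
from h import *
go([.5333,-.189,.081])
s,d=cam("wrist");cv2.imwrite("pics/w5.png",np.clip(d["image"]*1.6,0,255).astype(np.uint8))
E
```

```text
time_s: 3.35
tool_pos: [0.5343, -0.1895, 0.0825]
orientation: [-0.001, 1.569, -0.001]
wrist_force: [-0.1, -0.4, 0.0]
opening: 0.0854
t 3.35 pos [ 0.5343 -0.1895  0.0825] shift mm [ 1.5  0.5 -1. ] turn -0.0 F [-0.1 -0.4  0. ] open 85.4 xaxis [ 0.002 -0.001 -1.   ]
```

View pics/w5.png

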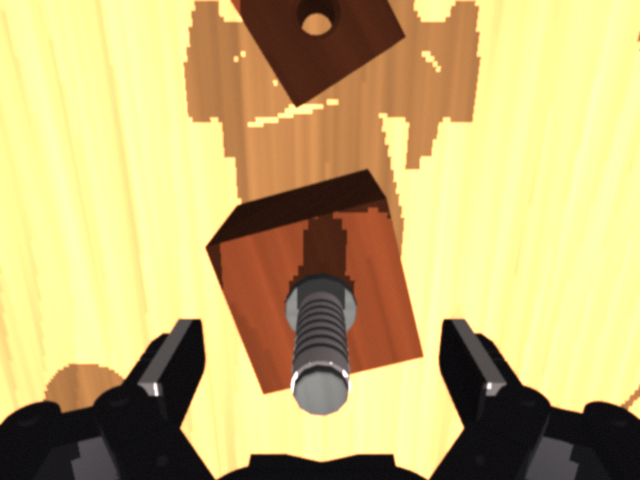

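The punch stands at px (321,350), midway between the pads (203 and 441). Closing.

```bash
python3 -m handwheel '[45,0,0,0,0,25,0,0,0,0,14,0,0,0,0,10,0,0,0,0,10,0,0,0,0]' 80
python3 -m handwheel '[10,0,0,0,0,10,0,0,0,0,10,0,0,0,0,10,0,0,0,0,10,0,0,0,0]' 80
python3 - <<'E'
from h import *
go([.5333,-.189,.081])
s,d=cam("wrist");cv2.imwrite("pics/w6.png",np.clip(d["image"]*1.6,0,255).astype(np.uint8))
E
```

```text
time_s: 3.9
tool_pos: [0.5337, -0.1891, 0.0815]
orientation: [0.0, 1.57, -0.0]
wrist_force: [1.5, 0.4, -1.6]
opening: 0.0162
time_s: 4.4
tool_pos: [0.5337, -0.1891, 0.0815]
orientation: [-0.0, 1.57, 0.0]
wrist_force: [0.5, 0.3, 1.4]
opening: 0.016
t 4.4 pos [ 0.5337 -0.1891  0.0815] shift mm [ 0.5  0.1 -0.4] turn 0.0 F [0.5 0.3 1.4] open 16.0 xaxis [ 5.e-04  0.e+00 -1.e+00]
```

View pics/w6.png

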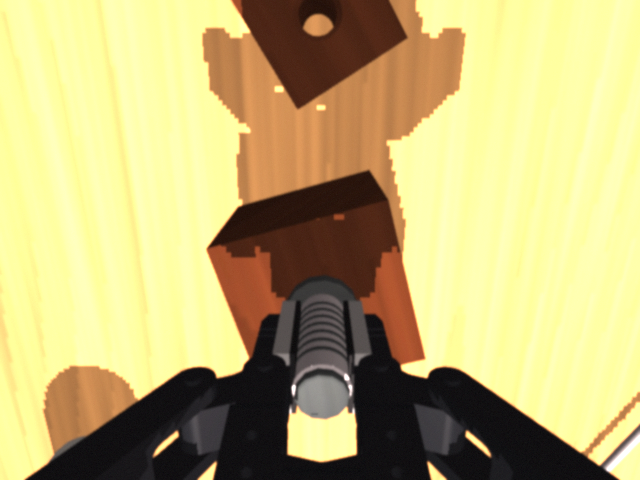

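Grip is good: opening 16 mm, punch between the pads at px (321,370). Lift straight up.

```bash
python3 -m handwheel '[10,-12,0,0,0,10,-35,0,0,0,10,-65,0,0,0,10,-90,0,0,0,10,-100,0,0,0]' 80
python3 - <<'E'
from h import *
s,d=cam("wrist");cv2.imwrite("pics/w7.png",np.clip(d["image"]*1.6,0,255).astype(np.uint8))
go([.5625,.1336,.1815])
E
```

```text
time_s: 4.95
tool_pos: [0.5345, -0.1897, 0.1843]
orientation: [-0.001, 1.568, -0.002]
wrist_force: [1.2, -0.0, -1.8]
opening: 0.0164
t 5.0 pos [ 0.5348 -0.1899  0.1848] shift mm [  2.7 323.5  27.6] turn -0.01 F [ 0.4  0.2 -1.8] open 16.0 xaxis [ 0.0042 -0.0024 -1.    ]
```

View pics/w7.png

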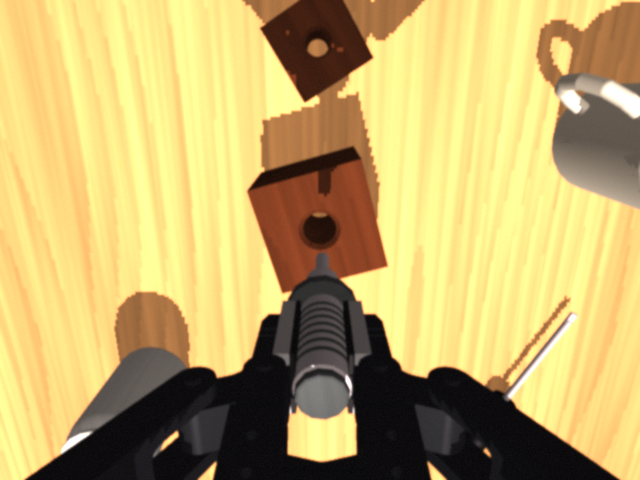

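The punch is held upright, nose tip at px (322,257), with the bore at (320,231) behind it. Carry it to the strap.

```bash
python3 -m handwheel '[10,0,15,1,0,10,0,50,4,0,10,0,92,8,0,10,0,135,12,0,10,0,178,16,0]' 80
python3 -m handwheel '[10,0,42,4,0,10,0,82,8,0,10,0,115,11,0,10,0,137,13,0,10,0,146,14,0]' 80
python3 -m handwheel '[10,0,0,0,0,10,0,0,0,0,10,0,0,0,0,10,0,0,0,0,10,0,0,0,0]' 80
python3 - <<'E'
from h import *
p,R,d=camavg(3);np.savez("w8.npz",Rw=d["Rw"],c=d["c"])
cv2.imwrite("pics/w8.png",np.clip(d["image"]*1.3,0,255).astype(np.uint8))
print(proj(d,p+R@[0.0705,0,0]),proj(d,[.5635,.1355,.054]))
E
```

```text
time_s: 5.5
tool_pos: [0.5474, -0.0086, 0.1791]
orientation: [0.001, 1.575, 0.0]
wrist_force: [0.3, 0.5, -1.3]
opening: 0.0162
time_s: 6.0
tool_pos: [0.5613, 0.1375, 0.1791]
orientation: [-0.002, 1.575, 0.003]
wrist_force: [-0.5, 0.2, -2.3]
opening: 0.016
time_s: 6.5
tool_pos: [0.5635, 0.134, 0.1814]
orientation: [0.001, 1.571, -0.001]
wrist_force: [-0.4, 0.4, -1.6]
opening: 0.0165
t 6.6 avg pos [0.5635 0.1342 0.1814] spread [0.     0.0001 0.    ] imgdiff 0.99 x [ 1.e-04 -0.e+00 -1.e+00] y [ 0.0012  1.     -0.    ]
[322.58152179 254.55526432] [322.3907665  222.36017151]
```

View pics/w8.png

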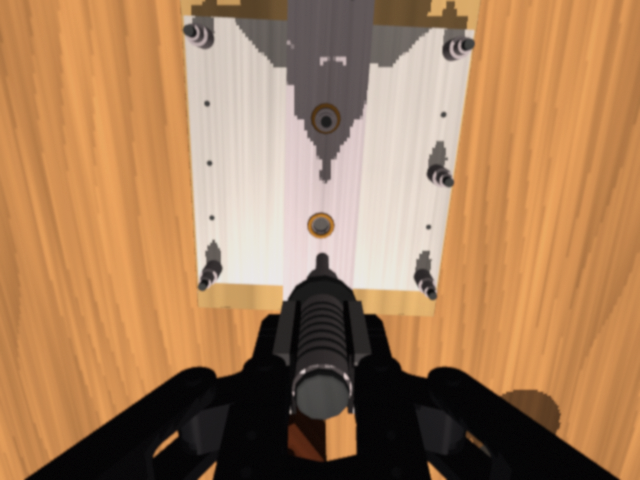

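The wrist view shows the empty guide hole at about (321,225). The fastener hole, seen from above, is at (326,118), and the nose tip is at (322,255). Enlarging.

```bash
python3 - <<'E'
import cv2,numpy as np
i=cv2.imread("pics/w8.png")[200:275,280:380]
cv2.imwrite("pics/w8c.png",cv2.resize(i,None,fx=8,fy=8,interpolation=cv2.INTER_CUBIC))
h=cv2.cvtColor(cv2.imread("pics/w8.png"),cv2.COLOR_BGR2HSV)[205:245,300:345]
m=((h[...,1]>100)&(h[...,0]<30)&(h[...,0]>5))
v,u=np.nonzero(m);print(m.sum(),u.mean()+300,v.mean()+205,u.min()+300,u.max()+300,v.min()+205,v.max()+205)
print(cv2.minEnclosingCircle(np.column_stack([u+300,v+205]).astype(np.float32)))
E
```

```text
289 320.439446366782 225.0415224913495 308 333 213 237
((320.41357421875, 225.1913604736328), 12.9848051071167)
```

View pics/w8c.png

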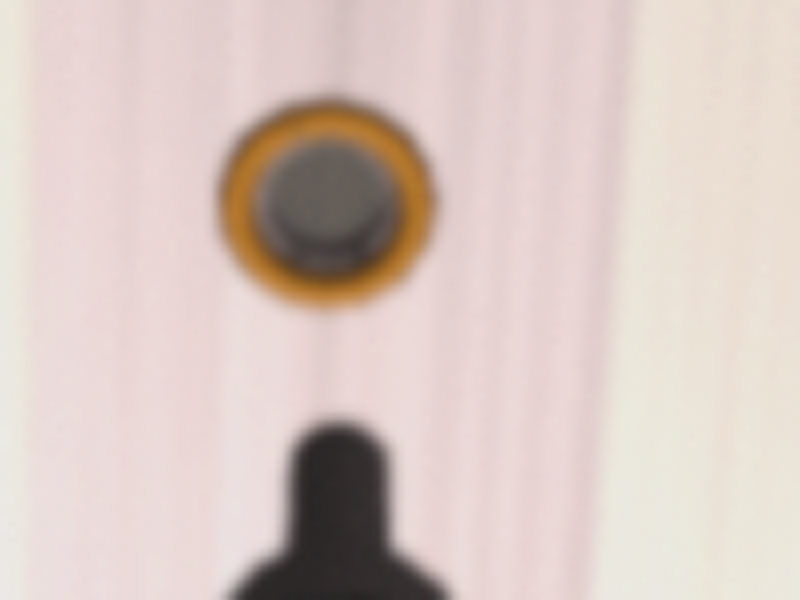

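```bash
python3 - <<'E'
from h import *
s,d=cam("wrist");z=np.load("w8.npz");d["Rw"]=z["Rw"];d["c"]=z["c"]
p=np.array([.5635,.1342,.1814])
g=onplane(d,320.4,225.1,.054);print("guide",g.round(4))
# punch height in tool: seated tip z=.009 with TCP z .0815
dz=.0815-.009
for oy in(-.001,0,.001):
  tip=p+[0,oy,-dz]
  print(oy,"tip",proj(d,tip).round(1),"base+y",proj(d,tip+[0,.0035,.004]).round(1),"base sides",proj(d,tip+[.0035,0,.004]).round(1),proj(d,tip+[-.0035,0,.004]).round(1),"top",proj(d,tip+[0,0,.115]).round(1),"collar+y",proj(d,tip+[0,.015,.059]).round(1))
print(proj(d,p+[0,0.,-dz+.115+.0]),proj(d,p+[0,.009,-dz+.115]),proj(d,p+[0,-.009,-dz+.115]))
i=cv2.imread("pics/w8.png")[240:430,240:400]
cv2.imwrite("pics/w8d.png",cv2.resize(np.clip(i*2.,0,255).astype(np.uint8),None,fx=3,fy=3,interpolation=cv2.INTER_CUBIC))
E
```

```text
guide [0.5621 0.1336 0.054 ]
-0.001 tip [322.5 254.9] base+y [322.5 251.6] base sides [328.9 257.6] [316.1 257.6] top [323.1 397.3] collar+y [322.7 273.1]
0 tip [322.5 253.2] base+y [322.5 249.9] base sides [328.9 255.9] [316.1 255.9] top [323.1 394.5] collar+y [322.7 270.9]
0.001 tip [322.5 251.6] base+y [322.5 248.1] base sides [329.  254.2] [316.1 254.2] top [323.1 391.7] collar+y [322.7 268.6]
[323.1431457  394.50758795] [323.12701911 368.55752106] [323.15852009 419.247238  ]
```

View pics/w8d.png

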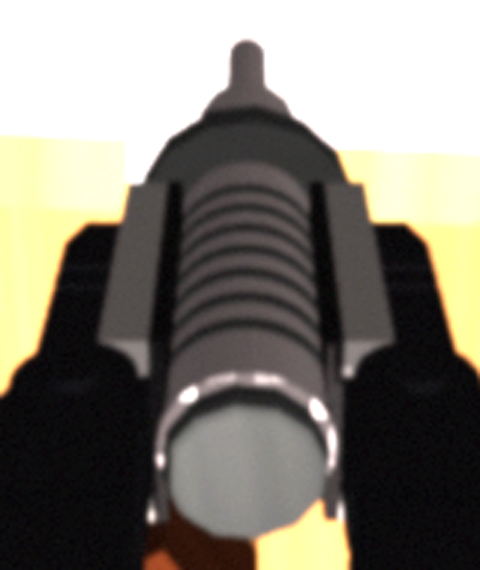

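From the camera, the nose has to move about -1.1 mm in x and +1.1 mm in y to meet the hole. I'll lower it to about 8 mm above the hole and compare them directly there.

```bash
python3 -m handwheel '[10,6,1.1,-1.1,0,10,18,1.1,-1.1,0,10,32,1.1,-1.1,0,10,42,1.1,-1.1,0,10,47,1.1,-1.1,0]' 80
python3 -m handwheel '[10,0,0,0,0,10,0,0,0,0,10,0,0,0,0,10,0,0,0,0,10,0,0,0,0]' 80
python3 - <<'E'
from h import *
p,R,d=camavg(3);np.savez("w9.npz",Rw=d["Rw"],c=d["c"],p=p)
im=d["image"]
i=im[200:290,262:382]
cv2.imwrite("pics/w9c.png",cv2.resize(np.clip(i*1.5,0,255).astype(np.uint8),None,fx=6.6,fy=6.6,interpolation=cv2.INTER_CUBIC))
tip=p+[0,0,-.0725]
print("tip",tip,proj(d,tip),"base+y",proj(d,tip+[0,.0035,.004]),"hole at tip xy",proj(d,[tip[0],tip[1],.054]))
E
```

```text
time_s: 7.2
tool_pos: [0.5608, 0.1359, 0.1319]
orientation: [-0.0, 1.575, -0.0]
wrist_force: [0.9, 0.4, -2.4]
opening: 0.0163
time_s: 7.7
tool_pos: [0.5627, 0.1361, 0.1348]
orientation: [0.0, 1.57, 0.0]
wrist_force: [-0.0, -0.9, -2.3]
opening: 0.0164
t 7.8 avg pos [0.5626 0.1361 0.1348] spread [0.0001 0.     0.0001] imgdiff 1.26 x [ 8.e-04  1.e-04 -1.e+00] y [0.e+00 1.e+00 1.e-04]
tip [0.56263803 0.13608659 0.06225998] [322.47068037 253.26332335] base+y [322.48736546 249.89120503] hole at tip xy [322.43996343 248.08404977]
```

View pics/w9c.png

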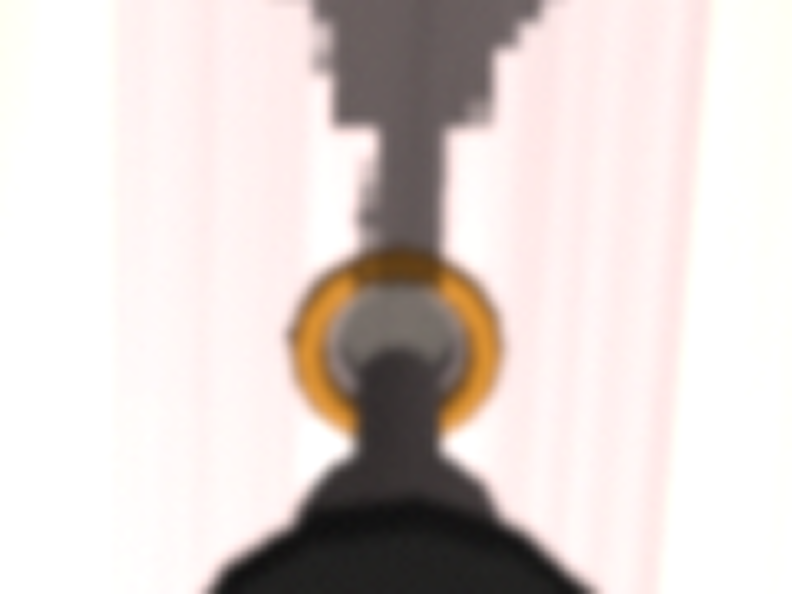

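Nose x and ring x both sit at px 322.2. In y the nose should come back about 0.8 mm. I'll correct that and enter the hole gently.

```bash
python3 -m handwheel '[10,0,-0.8,0,0,10,2,-0.8,0,0,10,5,-0.8,0,0,10,8,-0.8,0,0,10,10,-0.8,0,0]' 80
python3 -m handwheel '[10,0,0,0,0,10,0,0,0,0,10,0,0,0,0,10,0,0,0,0,10,0,0,0,0]' 80
python3 - <<'E'
from h import *
p,R,d=camavg(3)
im=d["image"]
i=im[200:290,262:382]
cv2.imwrite("pics/w10c.png",cv2.resize(np.clip(i*1.5,0,255).astype(np.uint8),None,fx=6.6,fy=6.6,interpolation=cv2.INTER_CUBIC))
E
```

```text
time_s: 8.35
tool_pos: [0.562, 0.1352, 0.1237]
orientation: [-0.0, 1.572, -0.0]
wrist_force: [-0.6, 0.3, -1.0]
opening: 0.016
time_s: 8.85
tool_pos: [0.5625, 0.1353, 0.1245]
orientation: [0.0, 1.571, -0.0]
wrist_force: [-0.6, -0.1, -1.9]
opening: 0.0165
t 8.95 avg pos [0.5624 0.1353 0.1244] spread [0. 0. 0.] imgdiff 0.83 x [ 2.e-04  0.e+00 -1.e+00] y [0. 1. 0.]
```

View pics/w10c.png

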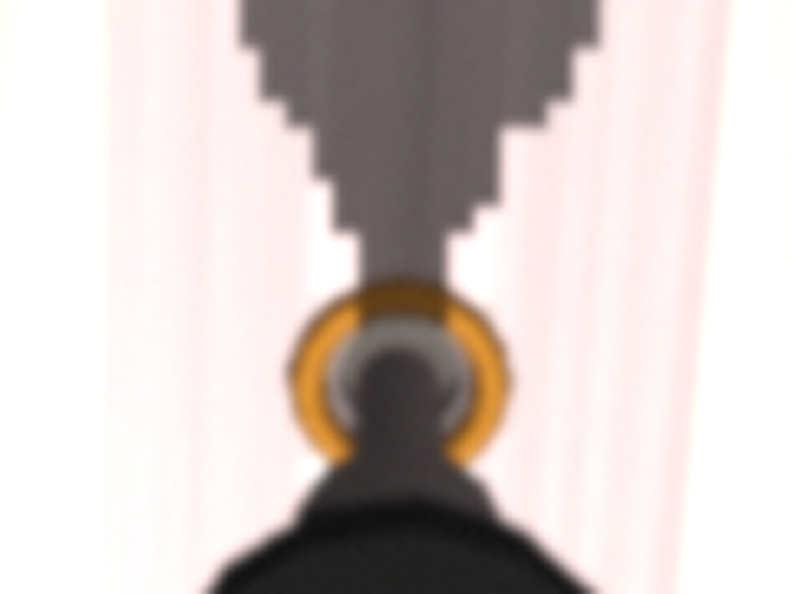

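The nose is centred in the hole within about 0.2 mm, tip roughly 2 mm inside the mouth. I'll feel for the sheet in small steps, with the vertical force baseline at about -2 N.

```bash
python3 -m handwheel '[10,1,0,0,0,10,2,0,0,0,10,3,0,0,0,10,4,0,0,0,10,4,0,0,0]' 80
```

```text
time_s: 9.5
tool_pos: [0.5621, 0.1352, 0.12]
orientation: [-0.0, 1.571, -0.0]
wrist_force: [-0.1, -0.1, -2.5]
opening: 0.0163
```

```bash
python3 -m handwheel '[10,0.6,0,0,0,10,1.2,0,0,0,10,1.8,0,0,0,10,2.4,0,0,0,10,2.4,0,0,0]' 80
```

```text
time_s: 10.0
tool_pos: [0.5623, 0.1352, 0.1178]
orientation: [0.0, 1.571, -0.0]
wrist_force: [0.0, 0.1, -2.4]
opening: 0.0163
```

```bash
python3 -m handwheel '[10,0.5,0,0,0,10,1,0,0,0,10,1.5,0,0,0,10,2,0,0,0,10,2,0,0,0]' 80
```

```text
time_s: 10.5
tool_pos: [0.5623, 0.1353, 0.1158]
orientation: [0.0, 1.571, 0.0]
wrist_force: [-0.1, -0.7, -2.3]
opening: 0.016
```

```bash
python3 -m handwheel '[10,0.5,0,0,0,10,1,0,0,0,10,1.5,0,0,0,10,2,0,0,0,10,2,0,0,0]' 80
```

```text
time_s: 11.0
tool_pos: [0.5623, 0.1352, 0.1138]
orientation: [0.0, 1.571, -0.0]
wrist_force: [0.4, 0.4, -2.2]
opening: 0.016
```

```bash
python3 -m handwheel '[10,0.5,0,0,0,10,1,0,0,0,10,1.5,0,0,0,10,2,0,0,0,10,2,0,0,0]' 80
```

```text
time_s: 11.5
tool_pos: [0.5623, 0.1352, 0.1118]
orientation: [0.0, 1.571, -0.0]
wrist_force: [-0.3, -0.5, -2.3]
opening: 0.0162
```

```bash
python3 -m handwheel '[10,0.5,0,0,0,10,1,0,0,0,10,1.5,0,0,0,10,2,0,0,0,10,2,0,0,0]' 80
```

```text
time_s: 12.0
tool_pos: [0.5622, 0.1352, 0.1098]
orientation: [-0.0, 1.571, -0.0]
wrist_force: [0.5, 0.1, -1.7]
opening: 0.0162
```

```bash
python3 -m handwheel '[10,0.4,0,0,0,10,0.8,0,0,0,10,1.1,0,0,0,10,1.5,0,0,0,10,1.5,0,0,0]' 80
```

```text
time_s: 12.5
tool_pos: [0.5623, 0.1352, 0.1083]
orientation: [0.0, 1.571, -0.0]
wrist_force: [-0.4, 0.4, -2.5]
opening: 0.016
```

```bash
python3 -m handwheel '[10,0.4,0,0,0,10,0.8,0,0,0,10,1.1,0,0,0,10,1.5,0,0,0,10,1.5,0,0,0]' 80
```

```text
time_s: 13.0
tool_pos: [0.5623, 0.1352, 0.1068]
orientation: [0.0, 1.571, -0.0]
wrist_force: [0.3, -0.4, -2.5]
opening: 0.0163
```

```bash
python3 -m handwheel '[10,0.4,0,0,0,10,0.8,0,0,0,10,1.1,0,0,0,10,1.5,0,0,0,10,1.5,0,0,0]' 80
```

```text
time_s: 13.5
tool_pos: [0.5623, 0.1352, 0.1053]
orientation: [0.0, 1.571, -0.0]
wrist_force: [0.3, 0.4, -2.6]
opening: 0.0159
```

```bash
python3 -m handwheel '[10,0.4,0,0,0,10,0.8,0,0,0,10,1.1,0,0,0,10,1.5,0,0,0,10,1.5,0,0,0]' 80
```

```text
time_s: 14.0
tool_pos: [0.5623, 0.1352, 0.1038]
orientation: [0.0, 1.571, -0.0]
wrist_force: [-0.4, 0.0, -2.6]
opening: 0.0167
```

```bash
python3 -m handwheel '[10,0.4,0,0,0,10,0.8,0,0,0,10,1.1,0,0,0,10,1.5,0,0,0,10,1.5,0,0,0]' 80
```

```text
time_s: 14.5
tool_pos: [0.5624, 0.1352, 0.1024]
orientation: [0.0, 1.571, -0.0]
wrist_force: [0.2, -0.2, -1.2]
opening: 0.0163
```

```bash
python3 -m handwheel '[10,0.2,0,0,0,10,0.4,0,0,0,10,0.6,0,0,0,10,0.6,0,0,0,10,0.6,0,0,0]' 80
```

```text
time_s: 15.0
tool_pos: [0.5624, 0.1353, 0.102]
orientation: [0.0, 1.571, 0.0]
wrist_force: [-1.0, -0.1, 0.3]
opening: 0.016
```

Contact: about 2.7 N over the baseline at TCP z 0.102. Press in small increments.

```bash
python3 -m handwheel '[10,0.2,0,0,0,10,0.4,0,0,0,10,0.5,0,0,0,10,0.5,0,0,0,10,0.5,0,0,0]' 80
```

```text
time_s: 15.5
tool_pos: [0.5625, 0.1353, 0.1016]
orientation: [0.0, 1.57, 0.0]
wrist_force: [-0.6, -0.1, 2.0]
opening: 0.0162
```

```bash
python3 -m handwheel '[10,0.2,0,0,0,10,0.4,0,0,0,10,0.6,0,0,0,10,0.8,0,0,0,10,0.8,0,0,0]' 80
```

```text
time_s: 16.0
tool_pos: [0.5626, 0.1353, 0.101]
orientation: [0.0, 1.57, 0.0]
wrist_force: [-1.7, 0.4, 5.9]
opening: 0.0158
```

```bash
python3 -m handwheel '[10,0.2,0,0,0,10,0.4,0,0,0,10,0.6,0,0,0,10,0.6,0,0,0,10,0.6,0,0,0]' 80
```

```text
time_s: 16.5
tool_pos: [0.5626, 0.1353, 0.1007]
orientation: [0.0, 1.57, 0.0]
wrist_force: [-2.3, -0.4, 7.1]
opening: 0.0164
```

```bash
python3 -m handwheel '[10,0.2,0,0,0,10,0.4,0,0,0,10,0.5,0,0,0,10,0.5,0,0,0,10,0.5,0,0,0]' 80
```

```text
time_s: 17.0
tool_pos: [0.5627, 0.1353, 0.1005]
orientation: [0.0, 1.57, 0.0]
wrist_force: [-3.0, -0.3, 8.0]
opening: 0.0165
```

```bash
python3 -m handwheel '[10,0.2,0,0,0,10,0.4,0,0,0,10,0.5,0,0,0,10,0.5,0,0,0,10,0.5,0,0,0]' 80
```

```text
time_s: 17.5
tool_pos: [0.5627, 0.1353, 0.1003]
orientation: [0.0, 1.57, 0.0]
wrist_force: [-3.0, -1.9, 9.4]
opening: 0.0158
```

```bash
python3 -m handwheel '[10,0.2,0,0,0,10,0.4,0,0,0,10,0.5,0,0,0,10,0.5,0,0,0,10,0.5,0,0,0]' 80
```

```text
time_s: 18.0
tool_pos: [0.5628, 0.1354, 0.1001]
orientation: [0.0, 1.57, 0.0]
wrist_force: [-3.1, -0.3, 10.9]
opening: 0.0158
```

```bash
python3 -m handwheel '[10,0.1,0,0,0,10,0.2,0,0,0,10,0.3,0,0,0,10,0.3,0,0,0,10,0.3,0,0,0]' 80
```

```text
time_s: 18.5
tool_pos: [0.5628, 0.1353, 0.1]
orientation: [0.0, 1.57, 0.0]
wrist_force: [-4.5, -0.4, 12.4]
opening: 0.0162
```

```bash
python3 -m handwheel '[10,0.1,0,0,0,10,0.2,0,0,0,10,0.3,0,0,0,10,0.3,0,0,0,10,0.3,0,0,0]' 80
```

```text
time_s: 19.0
tool_pos: [0.5626, 0.1353, 0.0981]
orientation: [0.0, 1.57, 0.0]
wrist_force: [-1.0, -0.8, 5.8]
opening: 0.0161
```

The snap came: force fell from 14.8 N to 8.2 N on its own. The TCP dropped 1.9 mm, which with the sheet springing back puts the nose about 2.5 mm in. Lift out straight.

```bash
python3 -m handwheel '[10,-5,0,0,0,10,-18,0,0,0,10,-42,0,0,0,10,-68,0,0,0,10,-82,0,0,0]' 80
python3 - <<'E'
from h import *
go([.5337,-.1891,.183])
s,d=cam("wrist");cv2.imwrite("pics/w11.png",np.clip(d["image"]*1.6,0,255).astype(np.uint8))
E
```

```text
time_s: 19.5
tool_pos: [0.5632, 0.1354, 0.182]
orientation: [0.0, 1.568, 0.0]
wrist_force: [0.9, 0.1, -2.6]
opening: 0.0162
t 19.5 pos [0.5632 0.1354 0.182 ] shift mm [  -1.2 -324.5  -29.5] turn -0.0 F [ 0.9  0.1 -2.6] open 16.2 xaxis [ 2.3e-03  4.0e-04 -1.0e+00]
```

View pics/w11.png

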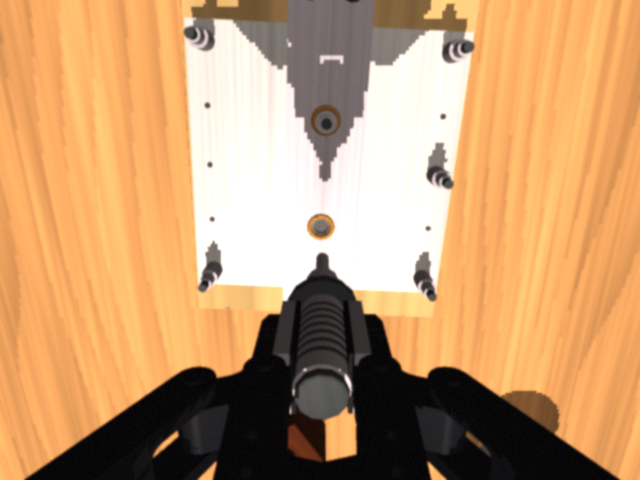

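The punch is out, still upright, with the nose out again at px (322,257) and the hole at (321,227) empty. Carry it back over the stand.

```bash
python3 -m handwheel '[10,0,-15,-1,0,10,0,-50,-4,0,10,0,-92,-8,0,10,0,-135,-12,0,10,0,-178,-16,0]' 80
python3 -m handwheel '[10,0,-42,-4,0,10,0,-82,-8,0,10,0,-115,-11,0,10,0,-137,-12.5,0,10,0,-146.5,-13.2,0]' 80
python3 -m handwheel '[10,0,0,0,0,10,0,0,0,0,10,0,0,0,0,10,0,0,0,0,10,0,0,0,0]' 80
python3 - <<'E'
from h import *
go([.5337,-.1891,.145])
p,R,d=camavg(3)
cv2.imwrite("pics/w12.png",np.clip(d["image"]*1.6,0,255).astype(np.uint8))
print(proj(d,p+[0,0,-.0725]),proj(d,[p[0],p[1],.068]))
E
```

```text
time_s: 20.05
tool_pos: [0.5444, -0.0446, 0.178]
orientation: [-0.0, 1.574, 0.0]
wrist_force: [0.6, 0.1, -2.4]
opening: 0.0162
time_s: 20.55
tool_pos: [0.5313, -0.1915, 0.178]
orientation: [0.003, 1.574, -0.002]
wrist_force: [0.4, 0.7, -1.5]
opening: 0.0163
time_s: 21.05
tool_pos: [0.5333, -0.1884, 0.1799]
orientation: [-0.001, 1.571, 0.001]
wrist_force: [0.1, -0.5, -1.5]
opening: 0.0166
t 21.05 pos [ 0.5333 -0.1884  0.1799] shift mm [34.9 -0.7  0.4] turn 0.08 F [ 0.1 -0.5 -1.5] open 16.6 xaxis [ 1.e-04  1.e-04 -1.e+00]
t 21.15 avg pos [ 0.5333 -0.1885  0.1799] spread [0.     0.0001 0.    ] imgdiff 0.99 x [ 1.e-04  0.e+00 -1.e+00] y [-0.0012  1.      0.    ]
[322.5629089 253.2515599] [322.46244936 231.26118491]
```

View pics/w12.png

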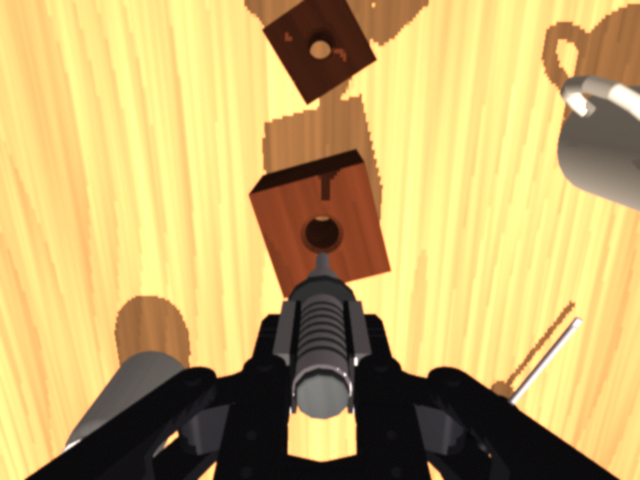

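The bore at px (322,233) sits where the nose needs it. Lower, finishing gently.

```bash
python3 -m handwheel '[10,10,-0.6,0.4,0,10,30,-0.6,0.4,0,10,55,-0.6,0.4,0,10,75,-0.6,0.4,0,10,88,-0.6,0.4,0]' 80
python3 -m handwheel '[10,2,0,0,0,10,4,0,0,0,10,6,0,0,0,10,8,0,0,0,10,8.5,0,0,0]' 80
python3 -c "
from h import *
go([.5337,-.1891,.0815])"
```

```text
time_s: 21.7
tool_pos: [0.5321, -0.1892, 0.0894]
orientation: [0.001, 1.574, 0.001]
wrist_force: [-0.3, 0.1, -2.2]
opening: 0.0162
time_s: 22.2
tool_pos: [0.534, -0.1901, 0.0839]
orientation: [-0.0, 1.57, -0.0]
wrist_force: [0.3, 0.3, -1.9]
opening: 0.0161
t 22.2 pos [ 0.534  -0.1901  0.0839] shift mm [ 2.4  1.  -0.3] turn -0.0 F [ 0.3  0.3 -1.9] open 16.1 xaxis [ 1.1e-03 -5.0e-04 -1.0e+00]
```

```bash
python3 -m handwheel '[10,0.5,0.5,0,0,10,1,0.5,0,0,10,1.5,0.5,0,0,10,1.8,0.5,0,0,10,1.8,0.5,0,0]' 80
python3 -c "
from h import *
go([.5337,-.1891,.0815])"
```

```text
time_s: 22.7
tool_pos: [0.5335, -0.1894, 0.0815]
orientation: [0.0, 1.571, -0.0]
wrist_force: [-0.1, -0.6, -1.6]
opening: 0.0161
t 22.7 pos [ 0.5335 -0.1894  0.0815] shift mm [0.  0.3 0.2] turn -0.0 F [-0.1 -0.6 -1.6] open 16.1 xaxis [-0.  0. -1.]
```

```bash
python3 -m handwheel '[10,0.3,0,0,0,10,0.5,0,0,0,10,0.5,0,0,0,10,0.5,0,0,0,10,0.5,0,0,0]' 80
```

```text
time_s: 23.2
tool_pos: [0.5336, -0.1894, 0.0814]
orientation: [-0.0, 1.571, -0.0]
wrist_force: [-0.9, 0.8, 4.0]
opening: 0.016
```

Collar contact (+6 N) came at the same height as when picked up, so it is seated. Release.

```bash
python3 -m handwheel '[10,-0.3,0,0,0,17,-0.3,0,0,0,22,-0.3,0,0,0,30,-0.3,0,0,0,45,-0.3,0,0,0]' 20
python3 -m handwheel '[60,0,0,0,0,75,0,0,0,0,85,0,0,0,0,85,0,0,0,0,85,0,0,0,0]'
python3 - <<'E'
from h import *
s,d=cam("wrist");cv2.imwrite("pics/w13.png",np.clip(d["image"]*1.6,0,255).astype(np.uint8))
E
```

```text
time_s: 23.7
tool_pos: [0.5337, -0.1894, 0.0812]
orientation: [-0.0, 1.571, -0.0]
wrist_force: [-1.0, -0.2, -0.9]
opening: 0.0434
time_s: 24.2
tool_pos: [0.5336, -0.1893, 0.0813]
orientation: [0.0, 1.571, -0.0]
wrist_force: [0.7, 0.3, -0.2]
opening: 0.0847
```

View pics/w13.png

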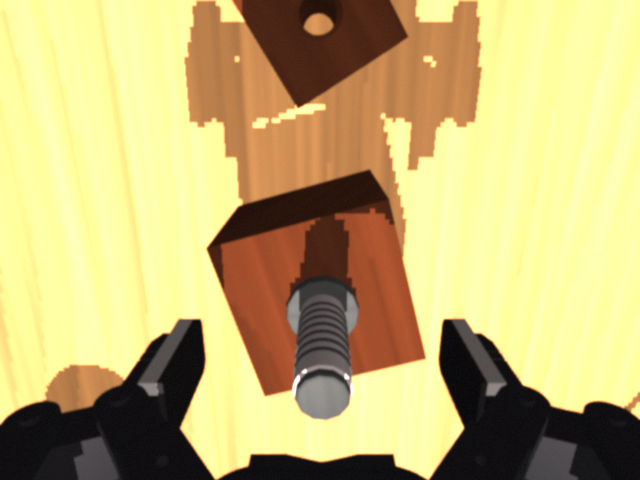

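The fingers are open and the punch stands as before (px 323,345; collar at 322,305 on the block). Rise and check from all views.

```bash
python3 -m handwheel '[85,-15,0,0,0,85,-45,0,0,0,85,-80,0,0,0,85,-110,0,0,0,85,-128,0,0,0]'
python3 -m handwheel '[85,0,0,0,0,85,0,0,0,0,85,0,0,0,0,85,0,0,0,0,85,0,0,0,0]'
python3 - <<'E'
from h import *
go([0,0,0])
a=cam("wrist")[1]["image"][130:290,235:395];b=cam("scene")[1]["image"];t=cam("top")[1]["image"]
cv2.imwrite("pics/e_top.png",t)
o=np.zeros((600,800,3),np.uint8);o[:320,:320]=cv2.resize(a,(320,320));o[:320,320:]=cv2.resize(b[190:330,250:460],(480,320));o[320:600,:400]=cv2.resize(b[140:400,130:510],(400,280));o[320:,400:]=cv2.resize(t[100:380,110:510],(400,280))
cv2.imwrite("pics/e.png",np.clip(o*1.6,0,255).astype(np.uint8))
o0=cv2.imread("pics/scene0.png")
for n,(x0,y0,x1,y1) in dict(mug=(350,260,415,345),driver=(170,340,325,390),can=(150,210,200,285)).items():
    print(n,np.abs(o0[y0:y1,x0:x1].astype(int)-b[y0:y1,x0:x1]).mean().round(2),cv2.phaseCorrelate(np.float32(o0[y0:y1,x0:x1].mean(2)),np.float32(b[y0:y1,x0:x1].mean(2))))
E
```

```text
time_s: 24.75
tool_pos: [0.5347, -0.1899, 0.2124]
orientation: [-0.001, 1.567, -0.001]
wrist_force: [-0.3, -0.3, 0.2]
opening: 0.0851
time_s: 25.25
tool_pos: [0.5328, -0.189, 0.2079]
orientation: [0.001, 1.573, 0.001]
wrist_force: [-0.1, 0.5, -1.0]
opening: 0.085
t 25.25 pos [ 0.5328 -0.189   0.2079] shift mm [ 209.3  188.7 -532.3] turn -0.0 F [-0.1  0.5 -1. ] open 85.0 xaxis [-0.0023  0.0011 -1.    ]
mug 4.21 ((0.055291860384677705, -0.026123711839098007), 0.9140743081952318)
driver 3.48 ((-0.05926609721342402, 0.01826086952537409), 1.0719111647605897)
can 7.42 ((-0.2818407521098152, 0.4516112789048563), 0.6127885416666666)
```

View pics/e.png

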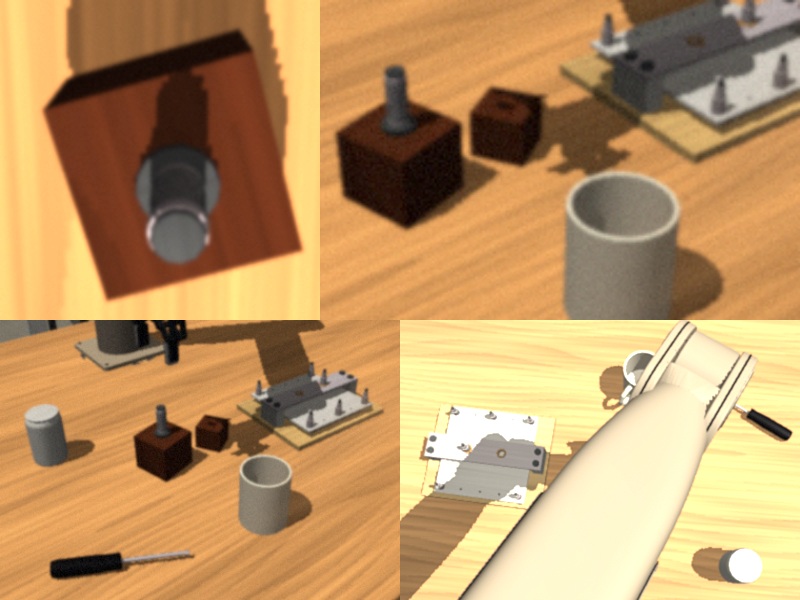

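The punch is upright with its collar on the block in both views. The mug, driver and can show no real shift: the can's 0.5 px reading coincides with the moved arm shadow, and from above it is at the same place. Handing in.

```bash
python3 -c "
from bench import env
print(env.job_done())"
```

```text
the job is handed in; nothing more can be done
None
```

I took the punch out of the larger stand and put its nose into the empty guide hole. I pressed until the spring snapped, lifted the punch out, and put it back in its stand. The job was handed in at about 25 s.

- **Snap:** the push peaked at a reading of about 14.8 N, then fell by itself to 8.2 N. That is the settled reading, not clearly under the 8 N given; readings scatter by about 1 N. The arm dropped 1.9 mm, so with the sheet springing back I estimate the nose went in about 2.5 mm. Forces were only read at the end of each 0.5 s step. I saw a sideways force of up to 4.5 N during the press, which I did not explain.
- **Stand:** the collar met the block with about 6 N at the same height as at pick-up, within 0.1 mm. After release the punch stood upright with its collar on the block in the wrist and scene views, and the gripper was clear above it.
- **Bystanders:** the mug and screwdriver shifted less than 0.1 px against the first scene picture. The can read about 0.5 px, which I put down to the arm's shadow because its place in the top view was unchanged by eye.
- **My errors:** I sent one wrong command by accident, and it was refused without moving anything. My first position measurement was taken while the arm was still swinging, so I discarded it and repeated it.

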